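# Draw the blower's pull-out isolator and shut its cover

## Task

The burner's blower is to be serviced, so isolate it first: by its bow handle, draw the black pull-out block right out of the small grey isolator box on the bench, against its sprung detent, and leave it standing on the bench the right way up, clear of the box. Then tip the box's thrown-back metal cover over so that it hangs fully shut over the empty socket. Do not disturb the jar, the tin of caps or the cork block.

Things in the scene. Friction and masses are not known exactly. Their poses are not given: they have to be found in the camera images.
- pullout: Black pull-out block, 0.2 to 0.4 kg, plugged level into the front of the box. Plugged-in part 64 wide, 42 high, 50 mm long; origin under its middle, 4 mm above the bench (0 once it stands on the bench). x points into the box, z up; it comes out along -x. A sprung detent holds it: 10 to 18 N of straight pull frees it within some 6 mm, then it slides easily; wholly out after 50 mm.
- handle (a point): Middle of the front bar of the block's bow handle, 28 mm above the bench and 51 mm in front of the box's face while plugged in; axes as the block's. The handle is a level loop of 10 mm round bar, open above and below; between this bar and the block's flange is a hole 39 mm deep (x +5 to +44 mm from here) and 54 mm wide, its front corners slanted.
- mouth (a point): On the grey isolator box (fixed): middle of the mouth's lower edge, in the plane of the face, 4 mm above the bench. x points into the box, z up. Box 92 wide, 68 deep (x 0 to 68 mm), top 56 mm above the bench; mouth 67 wide, 44 high. Feet, plungers and a conduit elbow under 40 mm high stand out at its sides, the conduit to y = -85 mm.
- cover (a joint): Hinge of the metal cover, rad. 0 (start): thrown back, leaning 42 degrees backward from upright over the box's top by its own weight. Grows as it is tipped up and over: upright at 0.73, then it falls by itself; 3.87 hangs shut. Free hinge, 0.07 kg, hinge line along the mouth's y, 4 mm before the face, 57 mm above the bench. Leaf 86 wide, 47 mm long: it needs that space before the face to fall.
- cover_edge (a point): Middle of the cover's free edge, 47 mm from the hinge line: at the start 27 mm behind the face, 92 mm above the bench. The edge is rolled (6 mm bead).
- jar: Amber glass jar with a black lid, 58 mm across, 70 mm high, standing on the bench; origin under its middle. Bystander.
- tin: Open round tin of ornament caps, 70 mm across, 32 mm high; origin under its middle. Bystander.
- cork: Brown cork block 64 x 73 x 24 mm lying on the bench; origin under its middle. Bystander.

How it is judged (in metres and radians):
On the way:
1. the pull-out block is wholly out of the socket (x of pullout in the frame of mouth below -0.026 m), for 0.2 s.
At the end, for the whole second after the job is handed in: The cover hangs shut (within 0.14 rad of fully shut) and still; the pull-out block is out, its origin more than 60 mm from the mouth, standing at rest on the bench the right way up (origin under 10 mm high, tilt under 0.15 rad) (value of joint cover above 3.73 rad and velocity of joint cover between -0.1 and 0.1 rad/s and horizontal distance between pullout and mouth above 0.06 m and height (world z) of pullout below 0.01 m and angle between pullout's own z axis and vertical below 0.15 rad and linear speed of pullout below 0.02 m/s); the robot touches nothing.
It fails at once if the jar, the tin or the cork block is shifted by more than 30 mm (distance of any of jar, tin, cork from where it was at the start of the episode above 0.03 m).
It fails at once if the jar is tipped by more than 0.4 rad (angle between jar's own z axis and vertical above 0.4 rad).
It also fails if it takes over 54 s, if anything falls off the work surface, if the arm or the gripper's body presses on something with over 40 N, if the wrist force passes 120 N, or if a joint passes its speed limit or range.

## Robot

A 7-joint arm with a two-finger parallel gripper is mounted at the origin on the work surface; the furniture and walls round the work are solid. World frame = base frame: x ahead of the robot, y to its left, z up, the work surface at z = 0. Lengths are in mm, angles in rad, forces in N, time in s.
With the tool pointing down it reaches from about 350 to 900 mm from the base axis. Payload 7.2 kg.
Tool frame: the origin (TCP) lies between the finger pads; the fingertips stand bot.tips_ahead ahead of it and the grasp point (between the pads) lies 11 mm behind it (bot.tips_ahead is the distance from the TCP to the fingertips, in mm); z points along the fingers, y is the line along which they close (so a half turn about z gives the same grasp; the last joint's range is limited). The gripper opens to 88 mm and grips with 3 to 60 N. Pads are 20 mm wide; open, the fingers measure 115 mm over their backs; the gripper's body (75 mm by 178 mm) begins 61 mm behind the grasp point.
Start: joints at [1.254, 0.411, -0.013, 1.596, 0.006, 1.134, -0.082], TCP at [153.888, -605.762, 230.653] pointing down, gripper open.
Joint ranges: [-2.95, 2.95], [-0.29, 1.99], [-1.47, 1.44], [0.14, 2.54], [-1.03, 4.17], [0.13, 1.85], [-2.86, 2.86]. Speed limits (rad/s): [2.39, 2.39, 3.01, 3.01, 3.14, 3.14, 3.14].

## Interface

Orientations are given as a unit quaternion [x, y, z, w].
In Python, from workcell import bot, optics gives the robot as it stands.
- The arm moves only by the tool carry_out, never from a script. Its argument "increments" is a list of rows, each an object of numbers: "x", "y", "z": the shift along the tool's x, y, z in units of 0.15 m (1.0 is 0.15 m); "wx", "wy", "wz": the turn, a rotation vector about the tool's x, y, z in units of 30 degrees (1.0 is 30 degrees). A call has 1 to 8 rows; each row is the pose to reach, as a shift and turn from the pose commanded when the call began, along the tool's axes at that moment; what a row does not reach only later rows make up. A row lasts 1/8 s, in which the tool goes at most 62.5 mm and 10.7 degrees, less where a joint would pass 70% of its speed; a pose out of reach is approached as far as the arm can. A call with a number of a shift or a turn outside -1 to 1 is refused whole. A call with a gripper value outside its range is refused whole. "hand" is the gripper's target within -1 to 1 (shut at 1, half-way at 0, fully open at -1), set as the call begins (left out, the last holds). The fingers move at their own pace and stop on an object; "force" is the grip in N (left out, the last holds). Time passes only in rows, so rows that repeat a pose let the fingers close. It gives the time, the measured TCP pose, the force, the opening and the grip force at its end, in the units of the state.
- bot.observe(): the state, without advancing time (a new reading comes with each control period).
- optics.get_image(name): name is "scene" or "top" or "wrist"; returns the picture (400x640x3 uint8, red, green, blue); there is no depth.
- optics.camera_params(name): a dict with "camera_matrix" (3x3 intrinsics, pixels), "distortion" ([k1, k2, p1, p2, k3] as OpenCV has them; the pictures are not rectified), "rvec" (rotation vector, rad) and "tvec" (3), from world to camera coordinates, as OpenCV has them. Camera axes: x right, y down, z forward; pixel columns grow to the right and rows downward; lengths in mm; the calibration is good to about 2 mm. A picture is of the moment at which its call begins: read the wrist's pose just before it. camera_params takes no time and is no camera call; for the wrist camera it gives the pose at the moment of the call.
- bot.sign_off(): hands the job in; it is judged then, once.
The state is a dict: "clock": time; "qpos": joint angles; "qd": joint speeds; "tau": joint torques, N m; "tool_pos": TCP position; "tool_rot": TCP orientation; "wrist_force": force on the tool from outside, world axes, zero at the start; "wrist_torque": the same for the moment, N m; "width": finger opening in mm; "gripper_force": force on a finger pad.
Only numpy, scipy, OpenCV 4.12 (cv2) and the standard library are available. Lean on these libraries where they do the work, as an engineer would, in place of code of your own. Each camera call takes 0.05 s, during which the arm holds its last target. There are 200 camera calls.

## Working session

There is one attempt and no reset: what is moved stays moved. The work goes in short steps, Python scripts to look and compute and a tool call to move; the robot and the scene stay as the last step left them, time stands still between calls to the robot, and variables do not carry over. Pictures are saved under pics/ and viewed, at most 10 in all, crops included, and the job is handed in when it is done.

Besides the shell and the picture viewer there is one more tool, called after "Call:" as a command line: name --argument value ..., lists and objects as JSON in quotes. carry_out: Moves the arm, as the interface text tells. Shifts and turns lie within -1 to 1; 1 stands for 0.15 m of shift or 30 degrees of turn. Its arguments: {"type":"object","properties":{"increments":{"type":"array","items":{"type":"object","properties":{"x":{"type":"number","minimum":-1,"maximum":1},"y":{"type":"number","minimum":-1,"maximum":1},"z":{"type":"number","minimum":-1,"maximum":1},"wx":{"type":"number","minimum":-1,"maximum":1},"wy":{"type":"number","minimum":-1,"maximum":1},"wz":{"type":"number","minimum":-1,"maximum":1}}}},"hand":{"type":"number"},"force":{"type":"number"}},"required":["increments"]}

```bash
mkdir -p pics; ls; python3 - <<'E'
from workcell import bot, optics
import cv2,numpy as np
s=bot.observe();print(s,bot.tips_ahead)
for n in("scene","top"):
    im=optics.get_image(n);cv2.imwrite(f"pics/{n}0.png",im[:,:,::-1])
    p=optics.camera_params(n);R=cv2.Rodrigues(np.array(p["rvec"],float))[0];print(n,(-R.T@np.array(p["tvec"]).ravel()).round(),R[2].round(2),p["camera_matrix"],p["distortion"])
E
```

```text
pics
{'clock': 0.0, 'qpos': array([ 1.25379321,  0.41192896, -0.01274565,  1.59702864,  0.00562365,
        1.13430509, -0.08221642]), 'qd': array([ 3.04309004e-04, -6.77026629e-04,  4.90749976e-05, -3.28578056e-04,
        1.39679623e-03,  5.94128467e-04, -6.38162873e-05]), 'tau': array([ 2.04152002e-04, -5.87943614e+01,  6.41705878e-01, -2.91073984e+01,
       -5.39038936e-02,  1.82802742e-02,  1.38515929e-04]), 'tool_pos': array([ 153.75320747, -605.28480448,  229.79710011]), 'tool_rot': array([ 9.92268729e-01,  1.24105201e-01, -1.62514607e-04, -8.00758269e-04]), 'wrist_force': array([ 0.20194017, -0.29539111,  0.24649003]), 'wrist_torque': array([-0.01364498, -0.00806394,  0.01813638]), 'gripper_force': 0.0, 'width': 87.66935548319348} 8.0
scene [-19. 622. 723.] [ 0.43 -0.64 -0.63] [[418.38903903   0.         321.99305747]
 [  0.         418.38903903 197.65418476]
 [  0.           0.           1.        ]] [0.02204086 0.         0.         0.         0.        ]
top [310. -26. 940.] [ 0.13 -0.   -0.99] [[394.90687213   0.         328.04461681]
 [  0.         394.90687213 199.51107303]
 [  0.           0.           1.        ]] [0.00731124 0.         0.         0.         0.        ]
```

View pics/scene0.png

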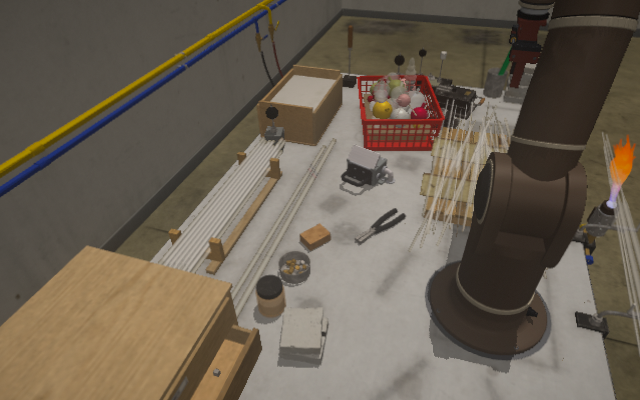

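View pics/top0.png

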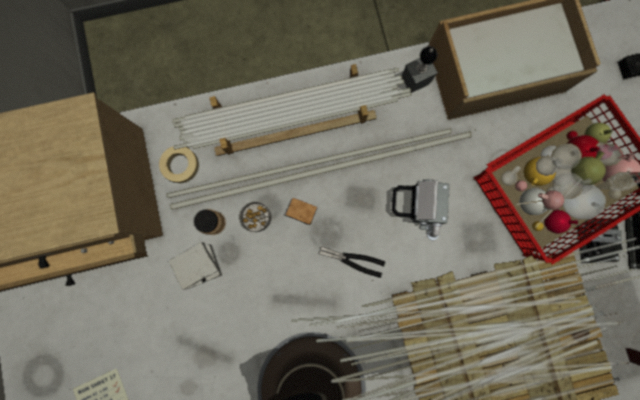

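The top view shows the box at about (432,202) with the handle bar at about (396,202), so the pull-out direction is image left (+y). Jar (208,221), tin (255,216) and cork (301,210) are well clear.

```bash
cat > h.py <<'E'
from workcell import bot, optics
import cv2,numpy as np
from scipy.spatial.transform import Rotation as Ro
def ray(n,uv,z,p=None):
    p=p or optics.camera_params(n);K=np.array(p["camera_matrix"],float);R=cv2.Rodrigues(np.array(p["rvec"],float))[0];t=np.array(p["tvec"],float).ravel()
    q=cv2.undistortPoints(np.array(uv,float).reshape(-1,1,2),K,np.array(p["distortion"],float)).reshape(-1,2)
    d=np.c_[q,np.ones(len(q))]@R;c=-R.T@t
    return c+d*((z-c[2])/d[:,2])[:,None]
def units(pos,yaw=None,s=None):
    """shift/turn in tool units to world pos, and tool pointing down with tool-y at heading yaw"""
    s=s or bot.observe();R=Ro.from_quat(s["tool_rot"])
    sh=R.inv().apply(np.array(pos)-s["tool_pos"])/150;w=None
    if yaw is not None:
        y=np.array([np.cos(yaw),np.sin(yaw),0]);best=None
        for g in(1,-1):
            T=Ro.from_matrix(np.c_[np.cross(g*y,[0,0,-1]),g*y,[0,0,-1]]);v=(R.inv()*T).as_rotvec()
            if best is None or np.linalg.norm(v)<np.linalg.norm(best):best=v
        w=best/np.pi*6
    return sh.round(4),None if w is None else w.round(4)
E
python3 - <<'E'
from h import *
im=cv2.imread("pics/top0.png")
c=cv2.resize(im[165:245,380:470],None,fx=8,fy=8*.9,interpolation=cv2.INTER_CUBIC)
cv2.imwrite("pics/topc.png",cv2.resize(im[165:245,375:475],None,fx=7,fy=7,interpolation=cv2.INTER_CUBIC))
print(ray("top",[[396,202]],28),ray("top",[[412,180],[412,225],[450,182],[448,225]],56))
p=optics.camera_params("wrist");R=cv2.Rodrigues(np.array(p["rvec"],float))[0];print((-R.T@np.array(p["tvec"]).ravel()),R,p["camera_matrix"])
E
```

```text
[[ 423.52231381 -185.57545836   28.        ]] [[ 471.32490126 -216.86374649   56.        ]
 [ 369.05331571 -216.67231456   56.        ]
 [ 468.91331675 -303.15161808   56.        ]
 [ 371.09640569 -297.30961912   56.        ]]
[ 226.16689287 -587.10314346  383.54705873] [[ 0.24492458 -0.96954139 -0.00120374]
 [-0.93245504 -0.23589561  0.27364367]
 [-0.26559282 -0.06589962 -0.96183039]] [[339.34550479   0.         319.34073006]
 [  0.         339.34550479 200.85488492]
 [  0.           0.           1.        ]]
```

View pics/topc.png

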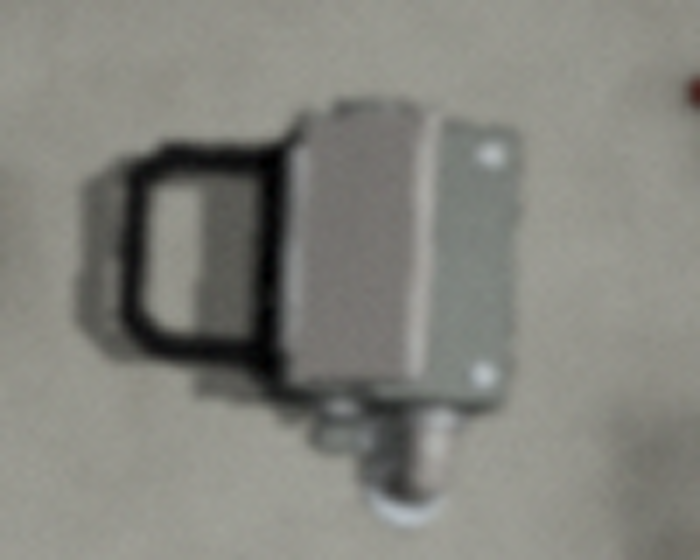

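The crop shows the bar at about (394.3,201) in the full top image, and the box is yawed about 3°. Moving over it with the wrist camera on the handle side.

Call:
carry_out --increments '[{"x":0.24,"y":-0.22,"wz":-0.25},{"x":0.48,"y":-0.45,"wz":-0.5},{"x":0.73,"y":-0.68,"wz":-0.75},{"x":0.97,"y":-0.9,"wz":-1},{"x":0.97,"y":-0.9,"wz":-1}]' --hand 0.65

```text
invalid input
```

Call:
carry_out --increments '[{"x":0.24,"y":-0.05,"wz":-0.25},{"x":0.48,"y":-0.11,"wz":-0.5},{"x":0.72,"y":-0.17,"wz":-0.75},{"x":0.96,"y":-0.22,"wz":-1},{"x":0.96,"y":-0.22,"wz":-1}]'

```text
invalid input
```

```bash
python3 - <<'E'
from h import *
b=ray("top",[[394.3,201]],28)[0];print(b)
print(units([b[0],b[1]+10,230],0))
E
```

```text
[ 425.76738692 -181.60923462   28.        ]
(array([ 2.4698, -2.3559,  0.0025]), array([-2.5000e-03, -1.6000e-03, -2.5248e+00]))
```

Call:
carry_out --increments '[{"x":0.24,"y":-0.22,"z":0.0,"wx":0.0,"wy":0.0,"wz":-0.25},{"x":0.48,"y":-0.45,"z":0.0,"wx":0.0,"wy":0.0,"wz":-0.5},{"x":0.73,"y":-0.68,"z":0.0,"wx":0.0,"wy":0.0,"wz":-0.75},{"x":0.97,"y":-0.9,"z":0.0,"wx":0.0,"wy":0.0,"wz":-0.99},{"x":0.97,"y":-0.9,"z":0.0,"wx":0.0,"wy":0.0,"wz":-0.99}]' --hand 0.65

```text
clock: 0.72
tool_pos: [264.0, -436.0, 230.7]
tool_rot: [0.926, 0.377, 0.0, -0.0]
wrist_force: [0.1, -0.7, 1.0]
width: 41.3
gripper_force: 0.0
```

Call:
carry_out --increments '[{"x":0.24,"y":-0.05,"z":0.0,"wx":0.0,"wy":0.0,"wz":-0.25},{"x":0.48,"y":-0.11,"z":0.0,"wx":0.0,"wy":0.0,"wz":-0.5},{"x":0.72,"y":-0.17,"z":0.0,"wx":0.0,"wy":0.0,"wz":-0.75},{"x":0.96,"y":-0.22,"z":0.0,"wx":0.0,"wy":0.0,"wz":-0.99},{"x":0.96,"y":-0.22,"z":0.0,"wx":0.0,"wy":0.0,"wz":-0.99}]' --hand 0.65

```text
clock: 1.35
tool_pos: [343.5, -314.2, 230.7]
tool_rot: [0.8, 0.601, 0.0, -0.0]
wrist_force: [-0.3, -0.2, 0.3]
width: 15.3
gripper_force: 0.0
```

```bash
python3 - <<'E'
from h import *
print(units([425.8,-172,230],0))
E
```

```text
(array([1.0636, 0.2631, 0.005 ]), array([ 0.0006, -0.0007, -0.5389]))
```

Call:
carry_out --increments '[{"x":0.25,"y":0.07,"z":0.0,"wx":0.0,"wy":0.0,"wz":-0.15},{"x":0.5,"y":0.13,"z":0.0,"wx":0.0,"wy":0.0,"wz":-0.3},{"x":0.75,"y":0.2,"z":0.0,"wx":0.0,"wy":0.0,"wz":-0.44},{"x":1.0,"y":0.26,"z":0.0,"wx":0.0,"wy":0.0,"wz":-0.44},{"x":1.0,"y":0.26,"z":0.0,"wx":0.0,"wy":0.0,"wz":-0.44},{"x":1.0,"y":0.26,"z":0.0,"wx":0.0,"wy":0.0,"wz":-0.44}]' --hand 0.65

```text
clock: 2.1
tool_pos: [421.4, -184.2, 230.4]
tool_rot: [0.727, 0.686, -0.0, -0.0]
wrist_force: [-1.4, 0.0, 0.2]
width: 15.3
gripper_force: 0.0
```

```bash
python3 - <<'E'
from h import *
import pickle
s=bot.observe();p=optics.camera_params("wrist")
im=optics.get_image("wrist");cv2.imwrite("pics/w1.png",im[:,:,::-1]);pickle.dump((s,p),open("w1.pkl","wb"));print(s["tool_pos"],s["width"])
E
```

```text
[ 421.40015135 -184.18816706  230.35789212] 15.328452450378025
```

View pics/w1.png

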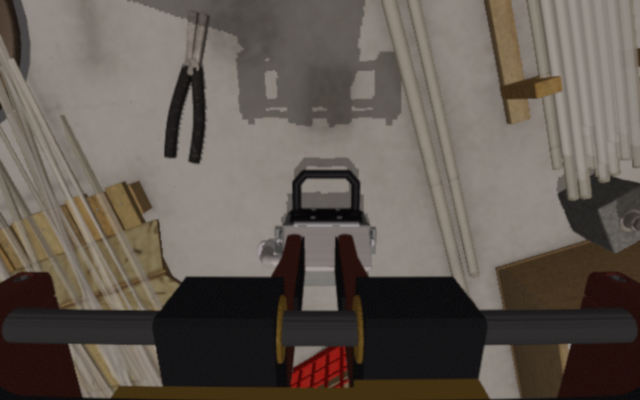

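The wrist view shows the handle loop: bar at about (326,174), sides at u≈296 and 357, block flange at v≈215.

```bash
python3 - <<'E'
from h import *
import pickle
s,p=pickle.load(open("w1.pkl","rb"));g=cv2.cvtColor(cv2.imread("pics/w1.png"),6)
def dark(a):return a<70
pts=[];
for u in range(308,347):
    r=np.where(dark(g[163:186,u]))[0]
    if len(r):pts.append([u,163+r.mean()])
P=ray("w",pts,28,p);k=np.polyfit(P[:,0],P[:,1],1);print("bar",len(P),P.mean(0),"slope deg",np.degrees(np.arctan(k[0])),"resid",np.std(P[:,1]-np.polyval(k,P[:,0])))
for v in range(188,206,3):
    r=np.where(dark(g[v,285:370]))[0]+285
    l=r[r<320];q=r[r>335];W=ray("w",[[l.mean(),v],[q.mean(),v]],28,p);print(v,l.min(),l.max(),q.min(),q.max(),W[:,:2].round(1).tolist(),W[:,:2].mean(0).round(1))
print([ (u,(np.where(dark(g[183:235,u]))[0]+183)[[0,-1]]) for u in (315,320,325,330,335)])
# top camera check
g2=cv2.cvtColor(cv2.imread("pics/top0.png"),6)
a=[]
for v in range(193,210):
    w=np.clip(110-g2[v,388:400].astype(float),0,None);a.append([388+(w*np.arange(12)).sum()/w.sum(),v])
Q=ray("top",a,28);print(Q.mean(0),np.degrees(np.arctan(np.polyfit(Q[:,0],Q[:,1],1)[0])))
E
```

```text
bar 39 [ 429.29177879 -180.83890763   28.        ] slope deg -3.589991074827415 resid 0.1103533022261817
188 292 300 351 359 [[395.0, -194.7], [458.6, -198.5]] [ 426.8 -196.6]
191 293 300 351 359 [[395.3, -198.1], [458.5, -201.8]] [ 426.9 -200. ]
194 292 301 351 359 [[395.1, -201.4], [458.4, -205.2]] [ 426.7 -203.3]
197 292 301 351 359 [[394.8, -204.8], [458.3, -208.5]] [ 426.6 -206.7]
200 292 301 351 359 [[394.5, -208.2], [458.2, -211.9]] [ 426.4 -210.1]
203 292 301 351 359 [[394.3, -211.6], [458.1, -215.3]] [ 426.2 -213.5]
[(315, array([208, 221])), (320, array([208, 221])), (325, array([208, 221])), (330, array([208, 221])), (335, array([208, 221]))]
[ 425.68611823 -177.69956519   28.        ] -1.1358695000381844
```

```bash
python3 - <<'E'
from h import *
print(units([426.6,-203,20],np.radians(-3.6)))
E
```

```text
(array([-0.1217,  0.0436,  1.4027]), array([-0.0014,  0.0008,  0.0087]))
```

Call:
carry_out --increments '[{"x":-0.12,"y":0.043,"z":0.3,"wx":0.0,"wy":0.0,"wz":0.0},{"x":-0.12,"y":0.043,"z":0.6,"wx":0.0,"wy":0.0,"wz":0.0},{"x":-0.12,"y":0.043,"z":0.9,"wx":0.0,"wy":0.0,"wz":0.0},{"x":-0.12,"y":0.043,"z":0.9,"wx":0.0,"wy":0.0,"wz":0.0},{"x":-0.12,"y":0.043,"z":0.9,"wx":0.0,"wy":0.0,"wz":0.0}]' --hand 0.82

```text
clock: 2.78
tool_pos: [427.9, -201.7, 96.8]
tool_rot: [0.727, 0.687, 0.0, 0.001]
wrist_force: [0.5, -0.8, -0.5]
width: 7.8
gripper_force: 0.0
```

```bash
python3 - <<'E'
from h import *
print(units([426.6,-203,20],np.radians(-3.6)))
im=optics.get_image("wrist");cv2.imwrite("pics/w2.png",im[:,:,::-1])
E
```

```text
(array([-0.0088, -0.009 ,  0.5123]), array([0.0017, 0.0011, 0.0125]))
```

View pics/w2.png

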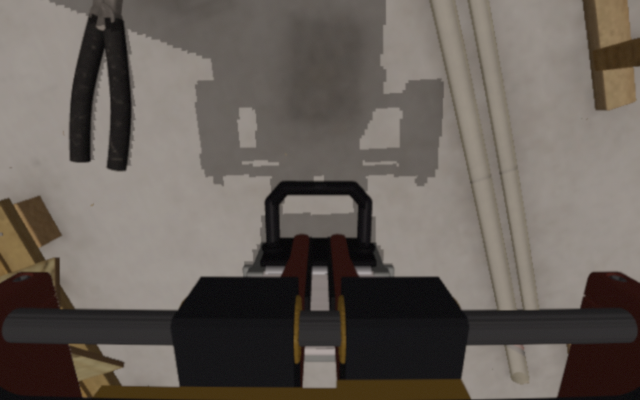

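The fingers (u 302–338) are centred on the handle loop (u 267–371). Descending into the hole.

Call:
carry_out --increments '[{"x":-0.009,"y":-0.009,"z":0.12,"wx":0.0,"wy":0.0,"wz":0.0},{"x":-0.009,"y":-0.009,"z":0.25,"wx":0.0,"wy":0.0,"wz":0.0},{"x":-0.009,"y":-0.009,"z":0.38,"wx":0.0,"wy":0.0,"wz":0.0},{"x":-0.009,"y":-0.009,"z":0.51,"wx":0.0,"wy":0.0,"wz":0.0},{"x":-0.009,"y":-0.009,"z":0.51,"wx":0.0,"wy":0.0,"wz":0.0},{"x":-0.009,"y":-0.009,"z":0.51,"wx":0.0,"wy":0.0,"wz":0.0}]' --hand 0.82

```text
clock: 3.58
tool_pos: [427.1, -202.6, 20.7]
tool_rot: [0.726, 0.687, 0.0, 0.001]
wrist_force: [0.8, -0.3, 1.3]
width: 8.2
gripper_force: 0.0
```

Call:
carry_out --increments '[{"x":0.025,"y":0.0,"z":0.0,"wx":0.0,"wy":0.0,"wz":0.0},{"x":0.045,"y":0.0,"z":0.0,"wx":0.0,"wy":0.0,"wz":0.0},{"x":0.06,"y":0.0,"z":0.0,"wx":0.0,"wy":0.0,"wz":0.0},{"x":0.075,"y":0.0,"z":0.0,"wx":0.0,"wy":0.0,"wz":0.0},{"x":0.09,"y":0.0,"z":0.0,"wx":0.0,"wy":0.0,"wz":0.0},{"x":0.105,"y":0.0,"z":0.0,"wx":0.0,"wy":0.0,"wz":0.0},{"x":0.12,"y":0.0,"z":0.0,"wx":0.0,"wy":0.0,"wz":0.0},{"x":0.135,"y":0.0,"z":0.0,"wx":0.0,"wy":0.0,"wz":0.0}]' --hand 0.82

```text
clock: 4.58
tool_pos: [427.3, -182.0, 19.4]
tool_rot: [0.726, 0.687, -0.0, 0.0]
wrist_force: [-0.0, -4.5, -1.0]
width: 8.0
gripper_force: 2.3
```

Call:
carry_out --increments '[{"x":0.03,"y":0.0,"z":0.0,"wx":0.0,"wy":0.0,"wz":0.0},{"x":0.06,"y":0.0,"z":0.0,"wx":0.0,"wy":0.0,"wz":0.0},{"x":0.09,"y":0.0,"z":0.0,"wx":0.0,"wy":0.0,"wz":0.0},{"x":0.12,"y":0.0,"z":0.0,"wx":0.0,"wy":0.0,"wz":0.0},{"x":0.15,"y":0.0,"z":0.0,"wx":0.0,"wy":0.0,"wz":0.0},{"x":0.18,"y":0.0,"z":0.0,"wx":0.0,"wy":0.0,"wz":0.0},{"x":0.2,"y":0.0,"z":0.0,"wx":0.0,"wy":0.0,"wz":0.0},{"x":0.22,"y":0.0,"z":0.0,"wx":0.0,"wy":0.0,"wz":0.0}]' --hand 0.82

```text
clock: 5.58
tool_pos: [429.0, -148.7, 19.2]
tool_rot: [0.726, 0.687, -0.0, 0.0]
wrist_force: [-0.3, -1.3, -0.4]
width: 8.1
gripper_force: 0.6
```

Call:
carry_out --increments '[{"x":0.04,"y":0.0,"z":0.0,"wx":0.0,"wy":0.0,"wz":0.0},{"x":0.09,"y":0.0,"z":0.0,"wx":0.0,"wy":0.0,"wz":0.0},{"x":0.15,"y":0.0,"z":0.0,"wx":0.0,"wy":0.0,"wz":0.0},{"x":0.22,"y":0.0,"z":0.0,"wx":0.0,"wy":0.0,"wz":0.0},{"x":0.3,"y":0.0,"z":0.0,"wx":0.0,"wy":0.0,"wz":0.0},{"x":0.38,"y":0.0,"z":0.0,"wx":0.0,"wy":0.0,"wz":0.0},{"x":0.46,"y":0.0,"z":0.0,"wx":0.0,"wy":0.0,"wz":0.0},{"x":0.52,"y":0.0,"z":0.0,"wx":0.0,"wy":0.0,"wz":0.0}]' --hand 0.82

```text
clock: 6.58
tool_pos: [433.3, -70.0, 19.1]
tool_rot: [0.726, 0.688, 0.0, -0.0]
wrist_force: [-0.9, -2.1, -0.5]
width: 7.9
gripper_force: 0.7
```

```bash
python3 - <<'E'
from h import *
im=optics.get_image("scene")[:,:,::-1];im2=optics.get_image("top")[:,:,::-1]
a=cv2.resize(im[140:210,300:420],None,fx=5,fy=4.2);b=cv2.resize(im2[160:240,330:470],(600,300))
cv2.imwrite("pics/s3.png",np.vstack([a[:294],b]))
E
```

```text
(no output)
```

View pics/s3.png

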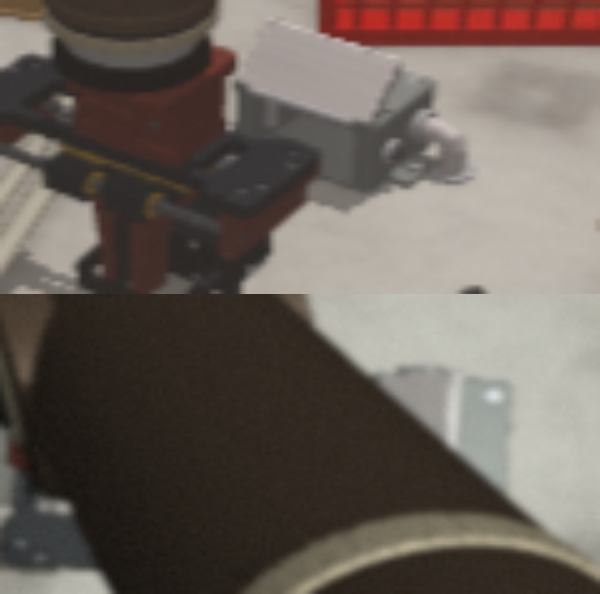

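Block drawn well clear. Backing out of the handle, lifting, and going behind the cover.

Call:
carry_out --increments '[{"x":-0.03,"y":0.0,"z":0.0,"wx":0.0,"wy":0.0,"wz":0.0},{"x":-0.06,"y":0.0,"z":0.0,"wx":0.0,"wy":0.0,"wz":0.0},{"x":-0.06,"y":0.0,"z":-0.15,"wx":0.0,"wy":0.0,"wz":0.0},{"x":-0.06,"y":0.0,"z":-0.4,"wx":0.0,"wy":0.0,"wz":0.0},{"x":-0.06,"y":0.0,"z":-0.7,"wx":0.0,"wy":0.0,"wz":0.0},{"x":-0.06,"y":0.0,"z":-1.0,"wx":0.0,"wy":0.0,"wz":0.0},{"x":-0.06,"y":0.0,"z":-1.0,"wx":0.0,"wy":0.0,"wz":0.0}]' --hand 0.82

```text
clock: 7.55
tool_pos: [434.7, -81.0, 172.1]
tool_rot: [0.727, 0.687, 0.002, 0.003]
wrist_force: [-0.3, -1.2, -0.9]
width: 7.8
gripper_force: 0.0
```

```bash
python3 - <<'E'
from h import *
import pickle
s=bot.observe();p=optics.camera_params("wrist");pickle.dump((s,p),open("w4.pkl","wb"))
im=optics.get_image("wrist");cv2.imwrite("pics/w4.png",im[:,:,::-1])
print(s["tool_pos"],units([421.3,-286.8,169],np.radians(-3.6)))
E
```

```text
[434.67442548 -80.96613413 172.10602106] (array([-1.3747, -0.0037,  0.0103]), array([0.0059, 0.0021, 0.0121]))
```

View pics/w4.png

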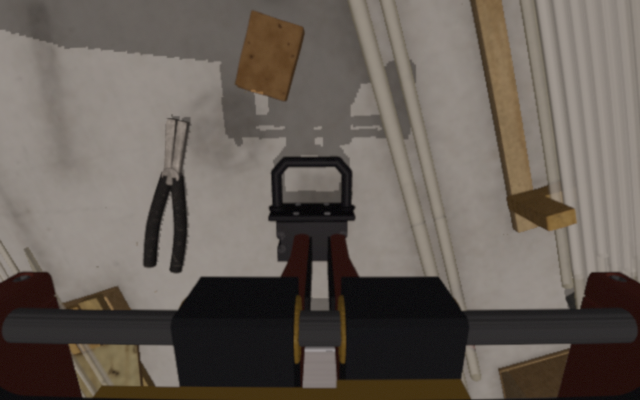

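The block stands upright and straight (bar at (312,160)), well short of the cork at (270,55). Moving over and behind the cover.

Call:
carry_out --increments '[{"x":-0.2,"y":0.0,"z":0.0,"wx":0.0,"wy":0.0,"wz":0.0},{"x":-0.5,"y":0.0,"z":0.0,"wx":0.0,"wy":0.0,"wz":0.0},{"x":-0.8,"y":0.0,"z":0.0,"wx":0.0,"wy":0.0,"wz":0.0},{"x":-1.0,"y":0.0,"z":0.0,"wx":0.0,"wy":0.0,"wz":0.0},{"x":-1.0,"y":0.0,"z":0.0,"wx":0.0,"wy":0.0,"wz":0.0}]' --hand 0.82

```text
clock: 8.22
tool_pos: [423.0, -231.9, 167.4]
tool_rot: [0.728, 0.686, -0.001, -0.001]
wrist_force: [0.6, 0.5, -1.4]
width: 7.8
gripper_force: 0.0
```

Call:
carry_out --increments '[{"x":-0.15,"y":0.0,"z":0.0,"wx":0.0,"wy":0.0,"wz":0.0},{"x":-0.3,"y":0.0,"z":0.0,"wx":0.0,"wy":0.0,"wz":0.0},{"x":-0.39,"y":0.0,"z":0.0,"wx":0.0,"wy":0.0,"wz":0.0},{"x":-0.39,"y":0.0,"z":0.0,"wx":0.0,"wy":0.0,"wz":0.0},{"x":-0.39,"y":0.0,"z":0.0,"wx":0.0,"wy":0.0,"wz":0.0}]' --hand 0.82

```text
clock: 8.85
tool_pos: [421.5, -287.0, 168.9]
tool_rot: [0.726, 0.688, 0.0, -0.0]
wrist_force: [-0.1, 0.1, -0.1]
width: 7.8
gripper_force: 0.0
```

```bash
python3 - <<'E'
from h import *
import pickle
s,p=pickle.load(open("w4.pkl","rb"));print("bar",ray("w",[[312,160]],24,p))
print(units([421.3,-286.8,83],np.radians(-3.6)))
E
```

```text
bar [[430.2384954  -53.88055219  24.        ]]
(array([ 0.0006, -0.0014,  0.5728]), array([-0.0005, -0.0013,  0.0172]))
```

Call:
carry_out --increments '[{"x":0.0,"y":0.0,"z":0.12,"wx":0.0,"wy":0.0,"wz":0.0},{"x":0.0,"y":0.0,"z":0.25,"wx":0.0,"wy":0.0,"wz":0.0},{"x":0.0,"y":0.0,"z":0.38,"wx":0.0,"wy":0.0,"wz":0.0},{"x":0.0,"y":0.0,"z":0.48,"wx":0.0,"wy":0.0,"wz":0.0},{"x":0.0,"y":0.0,"z":0.57,"wx":0.0,"wy":0.0,"wz":0.0},{"x":0.0,"y":0.0,"z":0.57,"wx":0.0,"wy":0.0,"wz":0.0}]' --hand 0.82

```text
clock: 9.6
tool_pos: [421.0, -287.6, 82.8]
tool_rot: [0.726, 0.688, -0.0, -0.001]
wrist_force: [0.6, 0.4, 0.3]
width: 7.8
gripper_force: 0.0
```

Call:
carry_out --increments '[{"x":0.05,"y":0.0,"z":0.0,"wx":0.0,"wy":0.0,"wz":0.0},{"x":0.1,"y":0.0,"z":0.0,"wx":0.0,"wy":0.0,"wz":0.0},{"x":0.15,"y":0.0,"z":0.0,"wx":0.0,"wy":0.0,"wz":0.0},{"x":0.2,"y":0.0,"z":0.0,"wx":0.0,"wy":0.0,"wz":0.0},{"x":0.25,"y":0.0,"z":0.0,"wx":0.0,"wy":0.0,"wz":0.0},{"x":0.3,"y":0.0,"z":0.0,"wx":0.0,"wy":0.0,"wz":0.0},{"x":0.35,"y":0.0,"z":0.0,"wx":0.0,"wy":0.0,"wz":0.0},{"x":0.39,"y":0.0,"z":0.0,"wx":0.0,"wy":0.0,"wz":0.0}]' --hand 0.82

```text
clock: 10.6
tool_pos: [424.6, -229.1, 83.6]
tool_rot: [0.726, 0.688, 0.0, -0.0]
wrist_force: [0.2, 0.1, -0.9]
width: 8.2
gripper_force: 0.0
```

Call:
carry_out --increments '[{"x":0.0,"y":0.0,"z":0.0,"wx":0.0,"wy":0.0,"wz":0.0},{"x":-0.05,"y":0.0,"z":-0.1,"wx":0.0,"wy":0.0,"wz":0.0},{"x":-0.05,"y":0.0,"z":-0.3,"wx":0.0,"wy":0.0,"wz":0.0},{"x":-0.05,"y":0.0,"z":-0.6,"wx":0.0,"wy":0.0,"wz":0.0},{"x":0.1,"y":0.0,"z":-0.9,"wx":0.0,"wy":0.0,"wz":0.0},{"x":0.3,"y":0.0,"z":-0.9,"wx":0.0,"wy":0.0,"wz":0.0},{"x":0.5,"y":0.0,"z":-0.9,"wx":0.0,"wy":0.0,"wz":0.0},{"x":0.5,"y":0.0,"z":-0.9,"wx":0.0,"wy":0.0,"wz":0.0}]' --hand 0.82

```text
clock: 11.6
tool_pos: [429.1, -153.7, 220.0]
tool_rot: [0.725, 0.688, 0.0, 0.001]
wrist_force: [-0.0, -0.3, 0.6]
width: 8.0
gripper_force: 0.0
```

```bash
python3 - <<'E'
from h import *
im=optics.get_image("scene")[:,:,::-1];im2=optics.get_image("wrist")[:,:,::-1]
a=cv2.resize(im[140:210,300:420],None,fx=5,fy=4.2);b=cv2.resize(im2[150:400,100:540],(600,300))
cv2.imwrite("pics/s5.png",np.vstack([a[:294],b]))
E
```

```text
(no output)
```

View pics/s5.png

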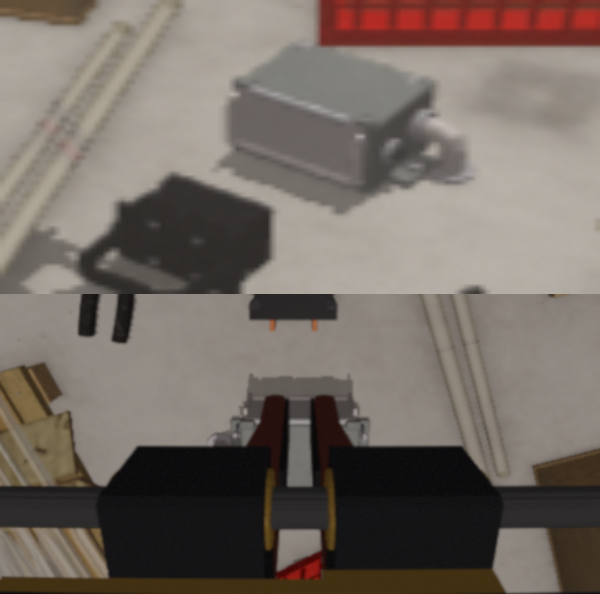

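The cover hangs flat over the face and the block stands upright, clear of it. I'll let it settle briefly, then hand in.

Call:
carry_out --increments '[{"x":0.0,"y":0.0,"z":0.0,"wx":0.0,"wy":0.0,"wz":0.0},{"x":0.0,"y":0.0,"z":0.0,"wx":0.0,"wy":0.0,"wz":0.0},{"x":0.0,"y":0.0,"z":0.0,"wx":0.0,"wy":0.0,"wz":0.0},{"x":0.0,"y":0.0,"z":0.0,"wx":0.0,"wy":0.0,"wz":0.0},{"x":0.0,"y":0.0,"z":0.0,"wx":0.0,"wy":0.0,"wz":0.0},{"x":0.0,"y":0.0,"z":0.0,"wx":0.0,"wy":0.0,"wz":0.0},{"x":0.0,"y":0.0,"z":0.0,"wx":0.0,"wy":0.0,"wz":0.0},{"x":0.0,"y":0.0,"z":0.0,"wx":0.0,"wy":0.0,"wz":0.0}]' --hand 0.82

```text
clock: 12.7
tool_pos: [428.7, -154.8, 218.7]
tool_rot: [0.726, 0.687, 0.0, 0.0]
wrist_force: [-0.9, 0.1, -0.3]
width: 8.1
gripper_force: 0.0
```

```bash
python3 -c "
from workcell import bot
print(bot.sign_off())"
```

```text
the job is handed in; nothing more can be done
None
```

I handed the job in at about 12.7 s: the pull-out block is out and standing upright about 100 mm from the mouth, the cover hangs shut over the socket, and the arm never went near the jar, tin or cork; sign-off returned no verdict, so this rests on the camera views.

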